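Load the round embossing die and cover it

TASK

The office's embossing press is to be set up for round seals: lay the round steel blank into the die with the round cavity so that it sits flat on the bottom, then put the knobbed cover over that die so it rests level and all the way down on the die's flange. Lower both parts into place gently rather than dropping them, and leave the square blank and the other things on the desk where they are.

Things in the scene. Friction and masses are not known exactly. Their poses are not given: they have to be found in the camera images.
- round_die: round steel die fixed to the desk: flange 116 mm diameter, its top 12 mm above the desk, with small cap screws (1.5 mm proud) near its edge; on it a body 80 mm diameter whose top is 22 mm above the desk, with a central round cavity 46.5 mm diameter, 7 mm deep. Origin: centre of its underside, on the desk; z up.
- round_cavity (a point): centre of the flat floor of the round cavity, on the die's axis, 15 mm above the desk, 7 mm below the die's top; z up
- round_shoulder (a point): point on the round die's axis at the height of the flange's top, 12 mm above the desk, on which the cover's skirt rests; z up
- square_die: the other steel die, fixed, not used: the same 116 mm flange, with a 64 mm square body, top 22 mm above the desk, and a 40.5 mm square cavity. Origin: centre of its underside.
- round_blank: loose solid round steel blank, 44 mm diameter, 18 mm thick, lower edge chamfered 1.8 mm; lies flat on the desk. Origin: centre of its underside; z up. In the die 11 mm of it stand above the die's top, so grip it by its upper 10 mm.
- square_blank: loose square steel blank 38 x 38 x 18 mm, lying flat; to be left alone. Origin: centre of its underside.
- cover: loose round grey plastic cover like a low cap, standing skirt down: 93 mm outer diameter, skirt bore 86 mm diameter and 23 mm deep, 27 mm tall to its top plate, with a round black knob in the middle (18 mm thick, from 27 to 51 mm). Origin: centre of the skirt's lower edge; z up.
- cover_knob (a point): grip point in the middle of the cover's knob, 41 mm above the cover's lower edge
- usb_stick: bystander: memory stick 18 x 52 x 8 mm, lying on the desk; origin under its middle
- loupe: bystander: black round loupe, 39 mm diameter, 26 mm tall; origin under its middle
- label_pad: bystander: paper label pad 74 x 105 x 11 mm; origin under its middle
- stamp: bystander: wooden hand stamp, foot 24 x 52 mm, 62 mm tall; origin under its middle
- amber_bottle: bystander: small amber glass bottle with black cap, 56 x 47 mm, 77 mm tall; origin under its middle
Things that resemble listed ones, but are neither listed nor needed, are in the scene too. What is shaped like the round_blank but blue or green is not meant.

How it is judged (in metres and radians):
On the way:
1. the round blank lies flat on the floor of the round cavity while the cover is still off that die (horizontal distance between round_blank and round_cavity below 0.003 m and z of round_blank in the frame of round_cavity between -0.002 and 0.002 m and angle between round_blank's own z axis and vertical below 0.04 rad and horizontal distance between cover and round_shoulder above 0.06 m), for 0.2 s.
At the end, for the whole second after the job is handed in: Round blank in the round cavity: within 3 mm of centre, underside within 2 mm of its floor, tilt under 0.04 rad. Cover on the round die, knob up: within 4 mm of its axis, lower edge within 2 mm of the flange top, tilt under 0.04 rad. Both at rest (horizontal distance between round_blank and round_cavity below 0.003 m and z of round_blank in the frame of round_cavity between -0.002 and 0.002 m and angle between each of round_blank, cover's own z axis and vertical below 0.04 rad and horizontal distance between cover and round_shoulder below 0.004 m and z of cover in the frame of round_shoulder between -0.002 and 0.002 m and linear speed of each of round_blank, cover below 0.02 m/s); the robot touches nothing.
It fails at once if the round blank is dropped or rammed into the round die (faster than 0.6 m/s within 30 mm of its axis and 60 mm above the cavity floor) (horizontal distance between round_blank and round_cavity below 0.03 m and z of round_blank in the frame of round_cavity below 0.06 m and linear speed of round_blank above 0.6 m/s).
It fails at once if the cover is dropped or rammed onto the round die (faster than 0.6 m/s within 30 mm of its axis and 60 mm above the flange) (horizontal distance between cover and round_shoulder below 0.03 m and z of cover in the frame of round_shoulder below 0.06 m and linear speed of cover above 0.6 m/s).
It fails at once if the square blank is moved by more than 30 mm (distance of square_blank from where it was at the start of the episode above 0.03 m).
It fails at once if a bystander (memory stick, loupe, label pad, stamp or amber bottle) is moved by more than 30 mm (distance of any of usb_stick, loupe, label_pad, stamp, amber_bottle from where it was at the start of the episode above 0.03 m).
It also fails if it takes over 48 s, if anything falls off the work surface, if the arm or the gripper's body presses on something with over 40 N, if the wrist force passes 120 N, or if a joint passes its speed limit or range.

ROBOT

A 6-joint arm with a two-finger parallel gripper is mounted at the origin on a cart in front of the work surface, level with it; the furniture and walls round the work are solid. World frame = base frame: x ahead of the robot, y to its left, z up, the work surface at z = 0. Lengths are in mm, angles in rad, forces in N, time in s.
With the tool pointing down it reaches from about 325 to 850 mm from the base axis. Payload 15.5 kg.
Tool frame: the origin (TCP) lies at the very end of the fingers, on their centre line; the grasp point (between the pads) lies 19 mm behind it; z points along the fingers, y is the line along which they close (so a half turn about z gives the same grasp; the last joint's range is limited). The gripper opens to 91 mm and grips with 3 to 60 N. Pads are 32 mm wide; open, the fingers measure 118 mm over their backs; the gripper's body (76 mm by 178 mm) begins 60 mm behind the grasp point.
Start: joints at [1.143, 0.494, 1.345, -0, 1.302, -0.096], TCP at [204.177, 590.71, 213.915] pointing down, gripper open.
Joint ranges: [-2.91, 2.91], [-0.82, 2.16], [0.22, 2.67], [-1.22, 4.37], [0.12, 2.79], [-3.08, 3.08]. Speed limits (rad/s): [1.89, 1.89, 2.57, 3.01, 3.01, 3.01].

INTERFACE

Orientations are given as a unit quaternion [w, x, y, z].
In Python, from workcell import * gives the robot as it stands. The module is installed in compiled form; this text tells all that it offers.
- The arm moves only by the tool send_rows, never from a script. Its arguments are lists of equal length, an entry for each row: "translation": the shift along the world's x, y, z each as a share of 400 mm, from -1 to 1, a list of three; "delta_rot": the turn, a rotation vector about the world's x, y, z each as a share of 1.5 rad, from -1 to 1, a list of three; "fingers": the closure, from -1 (fully open) to 1 (shut). In form: {"translation": [[tx, ty, tz], ...], "delta_rot": [[wx, wy, wz], ...], "fingers": [fingers, ...]}. A call has 1 to 8 rows; each row is the pose to reach, as a shift and turn from the pose commanded when the call began; what a row does not reach only later rows make up. A row lasts 1/10 s, in which the tool goes at most 50 mm and 8.59 degrees, less where a joint would pass 70% of its speed; a pose out of reach is approached as far as the arm can. A call with a number of a shift or a turn outside -1 to 1 is refused whole. A call with a gripper value outside its range is refused whole. The fingers move at their own pace and stop on an object; the grip force is fixed at half the most. Time passes only in rows, so rows that repeat a pose let the fingers close. It gives the time, the measured TCP pose, the force, the opening and the grip force at its end, in the units of the state.
- read_state(): the state, without advancing time (a new reading comes with each control period).
- get_image(name): name is "scene" or "top"; returns the picture (480x640x3 uint8, red, green, blue); there is no depth.
- camera_params(name): a dict with "fx", "fy", "cx", "cy" (pixels), "k1" (the pictures are not rectified: a ray, as slopes to the right and down, at radius r is drawn at 1 + k1 r^2 times it, then the intrinsics apply), "rvec" (rotation vector, rad) and "tvec" (3), from world to camera coordinates, as OpenCV has them. Camera axes: x right, y down, z forward; pixel columns grow to the right and rows downward; lengths in mm; the calibration is good to about 2 mm. A picture is of the moment at which its call begins. camera_params takes no time and is no camera call.
- hand_in(): hands the job in; it is judged then, once.
Trained networks look in the newest picture that a camera, given by its name, has taken for a name from the list of things; names that differ only in an ending like _2 or _b are one class to them, and where a whole thing is asked for, a point or a joint stands for the part that bears it (a point fixed in the world has none). Each returns a list of dicts, best first, with "p" (0 to 1); they miss things now and then, are a little off and sometimes report something else, mostly with a low value. They report only what shows in the picture. A call takes as long as a camera call. They do not tell look-alikes from the thing itself.
- boxes_of(query, camera): "point" ([x, y, z] in mm, in the coordinates of the camera as it stood for that picture, good to about 4 mm: the middle of the surface that is visible of it).
- outline_of(query, camera): "mask" (480x640 bool, what is visible of it).
- pinpoint(query, camera): "point" ([x, y, z] in mm, in the coordinates of the camera as it stood for that picture, good to about 4 mm: a listed point, or the origin of a listed thing).
The state is a dict: "t": time; "q": joint angles; "qd": joint speeds; "tau": joint torques, N m; "tcp_pos": TCP position; "ee_rot": TCP orientation; "contact_force": force on the tool from outside, world axes, zero at the start; "moment": the same for the moment, N m; "gripper_width": finger opening in mm; "grip_force": force on a finger pad.
Only numpy, scipy, OpenCV 4.12 (cv2) and the standard library are available. Lean on these libraries where they do the work, as an engineer would, in place of code of your own. Each camera call takes 0.05 s, during which the arm holds its last target. There are 200 camera calls.

## Working session

There is one attempt and no reset: what is moved stays moved. The work goes in short steps, Python scripts to look and compute and a tool call to move; the robot and the scene stay as the last step left them, time stands still between calls to the robot, and variables do not carry over. Pictures are saved under pics/ and viewed, at most 10 in all, crops included, and the job is handed in when it is done.

Besides the shell and the picture viewer there is one more tool, called after ">>>" as a command line: name --argument value ..., lists and objects as JSON in quotes. send_rows: Moves the arm, as the interface text tells. Its arguments: {"type":"object","properties":{"translation":{"type":"array","items":{"type":"array","items":{"type":"number","minimum":-1,"maximum":1}}},"delta_rot":{"type":"array","items":{"type":"array","items":{"type":"number","minimum":-1,"maximum":1}}},"fingers":{"type":"array","items":{"type":"number"}}},"required":["translation","delta_rot","fingers"]}

```bash
mkdir -p pics
cat > h.py <<'E'
from workcell import *
import numpy as np, cv2
def cam(n):
    p=camera_params(n); R=cv2.Rodrigues(np.array(p["rvec"],float))[0]; return p,R,np.array(p["tvec"],float).ravel()
def c2w(n,pt):
    p,R,t=cam(n); return R.T@(np.array(pt)-t)
def proj(n,P):
    p,R,t=cam(n); c=R@np.array(P,float)+t; s=c[:2]/c[2]; s=s*(1+p["k1"]*(s@s)); return np.array([p["fx"]*s[0]+p["cx"],p["fy"]*s[1]+p["cy"]])
def ray(n,uv):
    p,R,t=cam(n); d=np.array([(uv[0]-p["cx"])/p["fx"],(uv[1]-p["cy"])/p["fy"]]); s=d.copy()
    for _ in range(20): s=d/(1+p["k1"]*(s@s))
    return -R.T@t, R.T@np.array([s[0],s[1],1])
def atz(n,uv,z):
    o,d=ray(n,uv); return o+d*(z-o[2])/d[2]
def save(n,f):
    im=get_image(n); cv2.imwrite(f,im[:,:,::-1]); return im
E
python3 - <<'E'
from h import *
for n in("scene","top"):
    save(n,f"pics/{n}0.png"); p,R,t=cam(n); print(n,p,(-R.T@t).round())
    for q in("round_die","round_cavity","round_blank","cover","cover_knob","square_die","square_blank","loupe","stamp","amber_bottle","usb_stick","label_pad"):
        for r in pinpoint(q,n)[:4]: print(q,round(r["p"],2),c2w(n,r["point"]).round(1),proj(n,c2w(n,r["point"])).round())
print(read_state())
E
```

```text
scene {'fx': 437.8985559233658, 'fy': 437.8985559233658, 'cx': 320.2126658216679, 'cy': 235.23205636044125, 'k1': -0.05044735188403649, 'rvec': array([ 0.98152812, -2.03692241,  1.35822024]), 'tvec': array([357.34575559, 235.67994764, 593.40394931])} [-146.  560.  447.]
round_die 0.76 [577.6 231.   -2.4] [231. 297.]
round_die 0.17 [577.5 229.5  12.5] [231. 291.]
round_cavity 0.61 [580.1 231.8  11.7] [230. 291.]
round_blank 0.68 [385.2   5.9   1.2] [378. 297.]
round_blank 0.63 [ 640.9 -105.2    1.3] [338. 244.]
round_blank 0.61 [431.1 -93.8  -1.1] [395. 276.]
round_blank 0.59 [ 532.9 -102.5   -0.8] [366. 259.]
cover 0.84 [624.9  21.5  -2. ] [301. 261.]
cover_knob 0.87 [622.6  20.   39.9] [302. 245.]
square_die 0.71 [ 564.  -230.9    0. ] [394. 241.]
square_blank 0.68 [4.409e+02 7.250e+01 4.000e-01] [335. 298.]
loupe 0.78 [434.  227.1   4.1] [271. 325.]
stamp 0.66 [741.1 -97.6  -1.6] [312. 235.]
amber_bottle 0.62 [757.6  90.   -1.5] [248. 251.]
usb_stick 0.67 [ 5.247e+02 -1.000e+00 -5.000e-01] [336. 273.]
label_pad 0.74 [ 420.9 -252.6   -1. ] [444. 257.]
top {'fx': 541.4651984910574, '
[... 969 characters left out ...]
 1.3, 'q': array([ 1.14253179e+00,  4.93546100e-01,  1.34553437e+00,  2.66585801e-06,
        1.30247529e+00, -9.55362923e-02]), 'qd': array([-5.40527879e-04,  2.70990282e-04, -6.76412407e-05, -5.42469259e-04,
       -1.34981172e-03,  1.11208827e-03]), 'tau': array([ 1.98666450e-03, -8.78730011e+01, -3.82245648e+01,  7.08392425e-02,
        4.42003005e-02, -4.45029332e-05]), 'tcp_pos': array([204.15379124, 590.70898302, 213.93683482]), 'ee_rot': array([3.53493357e-06, 1.65598122e-01, 9.86193319e-01, 1.81511362e-05]), 'contact_force': array([-0.2533042 , -0.72994965, -0.16429102]), 'moment': array([ 0.011542  , -0.04442348,  0.00555203]), 'grip_force': 0.0, 'gripper_width': 91.23546778384929}
```

View pics/top0.png

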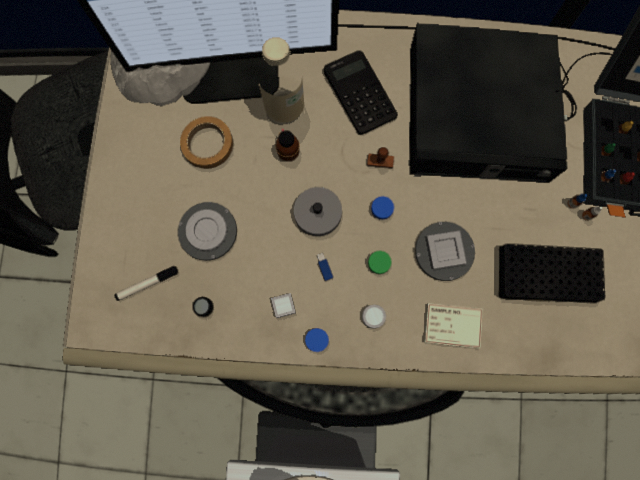

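View pics/scene0.png

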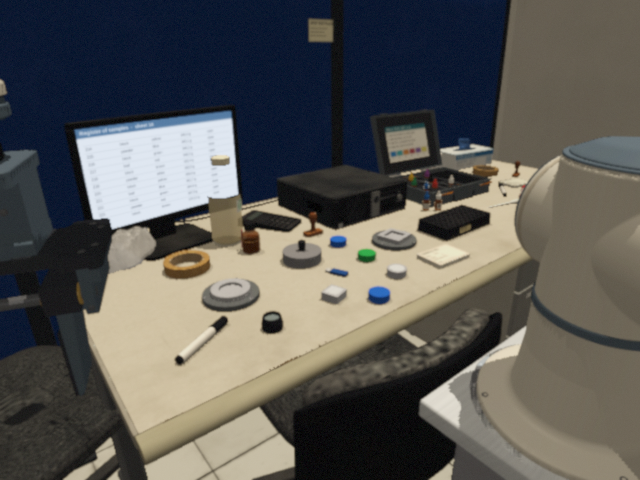

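The top view shows the steel blank at (373,316), with blue ones at (317,340) and (381,208) and a green one at (379,262). The round die is at (208,230) and the cover knob at (317,208). The scene view agrees: blank (397,271), die (231,292), cover (302,255). Next I refine the positions from the silhouettes in both views.

```bash
cat >> h.py <<'E'
from scipy.optimize import least_squares
A=np.linspace(0,2*np.pi,72,endpoint=False)
MOD={"round_blank":[(20.2,0),(22,1.8),(22,18)],"round_die":[(58,0),(58,12),(40,22)],"cover":[(46.5,0),(46.5,27),(9,51)],"loupe":[(19.5,0),(19.5,26)]}
def modcen(n,q,P):
    pts=np.array([proj(n,[P[0]+r*np.cos(a),P[1]+r*np.sin(a),P[2]+z]) for r,z in MOD[q] for a in A],np.float32)
    if q=="cover": # union: skirt hull and knob hull
        im=np.zeros((1920,2560),np.uint8)
        kn=np.array([proj(n,[P[0]+9*np.cos(a),P[1]+9*np.sin(a),P[2]+z]) for z in (27,51) for a in A],np.float32)
        for h in (pts[:144],kn): cv2.fillConvexPoly(im,np.round(cv2.convexHull(h)*4*16).astype(np.int32),1,shift=4)
        m=cv2.moments(im,True); return np.array([m["m10"]/m["m00"],m["m01"]/m["m00"]])/4,m["m00"]/16
    m=cv2.moments(cv2.convexHull(pts)); return np.array([m["m10"],m["m01"]])/m["m00"],m["m00"]
def maskof(q,n,near):
    for r in outline_of(q,n):
        m=cv2.moments(r["mask"].astype(np.uint8),True)
        if m["m00"] and np.hypot(*(np.array([m["m10"],m["m01"]])/m["m00"]-near))<15: return np.array([m["m10"],m["m01"]])/m["m00"],m["m00"]
def locate(q,P0):
    C={n:maskof(q,n,modcen(n,q,P0)[0]) for n in("top","scene")}
    C={n:c for n,c in C.items() if c}
    f=lambda P:np.concatenate([modcen(n,q,P)[0]-C[n][0] for n in C])
    s=least_squares(f,P0,diff_step=1e-3,x_scale=[1,1,1])
    print(q,"free",s.x.round(1),"res px",s.fun.round(2),{n:(C[n][0].round(1),C[n][1],round(modcen(n,q,s.x)[1])) for n in C})
    for n in C:
        g=least_squares(lambda p:modcen(n,q,[p[0],p[1],P0[2]])[0]-C[n][0],P0[:2],diff_step=1e-3); print("   z fixed",n,g.x.round(1))
E
python3 - <<'E'
from h import *
get_image("top");get_image("scene")
for q,P in(("round_blank",[434,-96,0.01]),("round_die",[580,232,0.01]),("cover",[625,18,0.01])): locate(q,P)
E
```

```text
Traceback (most recent call last):
  File "h.py", line 36, in locate
    s=least_squares(f,P0,diff_step=1e-3,x_scale=[1,1,1])
  File "h.py", line 35, in <lambda>
    f=lambda P:np.concatenate([modcen(n,q,P)[0]-C[n][0] for n in C])
                               ~~~~~~^^^^^^^
  File "h.py", line 21, in modcen
    pts=np.array([proj(n,[P[0]+r*np.cos(a),P[1]+r*np.sin(a),P[2]+z]) for r,z in MOD[q] for a in A],np.float32)
                  ~~~~^^^^^^^^^^^^^^^^^^^^^^^^^^^^^^^^^^^^^^^^^^^^^^
  File "h.py", line 8, in proj
    p,R,t=cam(n); c=R@np.array(P,float)+t; s=c[:2]/c[2]; s=s*(1+p["k1"]*(s@s)); return np.array([p["fx"]*s[0]+p["cx"],p["fy"]*s[1]+p["cy"]])
          ~~~^^^
  File "h.py", line 4, in cam
    p=camera_params(n); R=cv2.Rodrigues(np.array(p["rvec"],float))[0]; return p,R,np.array(p["tvec"],float).ravel()
ValueError: time passes only in moves, steps and waits
```

```bash
sed -i 's/^def cam(n):/import functools\n@functools.lru_cache\ndef cam(n):/; s/^    s=least_squares(f,P0.*/    s=least_squares(lambda d:f(np.array(P0)+d-100),[100.]*3,diff_step=1e-2); s.x=np.array(P0)+s.x-100/' h.py
python3 - <<'E' 2>&1 | tail -15
from h import *
print(read_state()["t"])
get_image("top");get_image("scene")
for q,P in(("round_blank",[434,-96,0.]),("round_die",[580,232,0.]),("cover",[625,18,0.])): locate(q,P)
print(read_state()["t"])
E
```

```text
1.5
round_blank free [435.  -99.7  -3.6] res px [ 0.28  0.35 -0.53 -0.03] {'top': (array([373.9, 316. ]), 448.0, 454), 'scene': (array([396.7, 271.4]), 271.0, 278)}
   z fixed top [435.4 -98.8]
   z fixed scene [429.5 -95.1]
round_die free [582.1 230.9  -2.1] res px [ 0.35  0.29 -0.45 -0.11] {'top': (array([206.6, 230.7]), 2805.0, 2783), 'scene': (array([230.3, 294.8]), 1473.0, 1582)}
   z fixed top [582.2 231.2]
   z fixed scene [577.7 232. ]
cover free [630.5  17.5  -2.8] res px [ 0.29  0.3  -0.54 -0.05] {'top': (array([317.3, 211.1]), 1908.0, 1941), 'scene': (array([301.8, 255.1]), 918.0, 944)}
   z fixed top [630.3  18.1]
   z fixed scene [624.6  20.1]
1.9
```

>>> send_rows --translation '[[0.4,-0.95,0],[0.4,-0.95,0],[0.4,-0.95,0],[0.4,-0.95,0],[0.4,-0.95,0],[0.4,-0.95,0],[0.4,-0.95,0],[0.4,-0.95,0]]' --delta_rot '[[0,0,0],[0,0,0],[0,0,0],[0,0,0],[0,0,0],[0,0,0],[0,0,0],[0,0,0]]' --fingers '[-1,-1,-1,-1,-1,-1,-1,-1]'

```text
t: 2.7
tcp_pos: [359.8, 220.3, 214.2]
ee_rot: [0.0, 0.165, 0.986, 0.0]
contact_force: [1.7, -0.2, 0.0]
gripper_width: 91.0
grip_force: 0.0
```

>>> send_rows --translation '[[0.18,-0.795,-0.25],[0.18,-0.795,-0.25],[0.18,-0.795,-0.25],[0.18,-0.795,-0.25],[0.18,-0.795,-0.25],[0.18,-0.795,-0.25],[0.18,-0.795,-0.25],[0.18,-0.795,-0.25]]' --delta_rot '[[0,0,0],[0,0,0],[0,0,0],[0,0,0],[0,0,0],[0,0,0],[0,0,0],[0,0,0]]' --fingers '[-1,-1,-1,-1,-1,-1,-1,-1]'

```text
t: 3.5
tcp_pos: [432.5, -100.0, 112.9]
ee_rot: [0.0, 0.168, 0.986, -0.0]
contact_force: [1.1, 0.3, 0.0]
gripper_width: 91.0
grip_force: 0.0
```

>>> send_rows --translation '[[0,0,-0.1],[0,0,-0.17],[0,0,-0.17],[0,0,-0.17]]' --delta_rot '[[0,0,0],[0,0,0],[0,0,0],[0,0,0]]' --fingers '[-1,-1,-1,-1]'

```text
t: 3.9
tcp_pos: [431.3, -95.5, 46.4]
ee_rot: [-0.0, 0.165, 0.986, 0.0]
contact_force: [0.4, 0.3, 0.4]
gripper_width: 90.9
grip_force: 0.0
```

```bash
python3 - <<'E' 2>&1 | tail -15
from h import *
s=read_state();print(s["t"],s["tcp_pos"],s["ee_rot"])
im=save("scene","pics/s1.png"); im2=save("top","pics/t1.png")
a=cv2.resize(im[180:330,320:520],None,fx=4,fy=4,interpolation=2);cv2.imwrite("pics/s1c.png",a[:,:,::-1])
E
```

```text
3.9 [431.28367555 -95.53355348  46.39062694] [-4.83603585e-04  1.65421805e-01  9.86222784e-01  1.10160909e-04]
```

View pics/s1c.png

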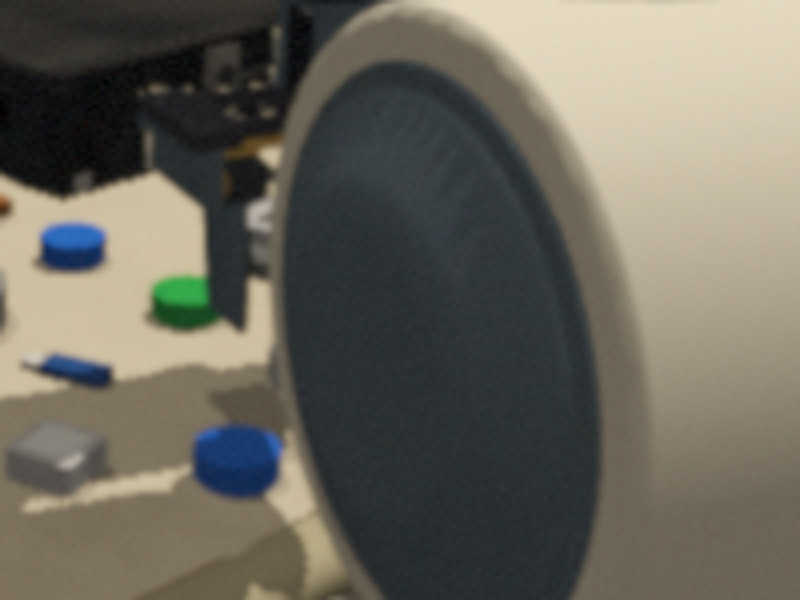

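The crop shows the finger above the desk at (225,300), but the arm hides the blank. The fingers are open and centred there, so I go down and grip.

>>> send_rows --translation '[[0.003,-0.004,-0.05],[0.003,-0.004,-0.093],[0.003,-0.004,-0.093],[0.003,-0.004,-0.093],[0.003,-0.004,-0.093],[0.003,-0.004,-0.093],[0.003,-0.004,-0.093],[0.003,-0.004,-0.093]]' --delta_rot '[[0,0,0],[0,0,0],[0,0,0],[0,0,0],[0,0,0],[0,0,0],[0,0,0],[0,0,0]]' --fingers '[-1,-1,-1,1,1,1,1,1]'

```text
t: 4.8
tcp_pos: [432.8, -97.6, 9.0]
ee_rot: [0.0, 0.166, 0.986, -0.0]
contact_force: [-0.2, 0.0, -0.7]
gripper_width: 54.4
grip_force: 0.0
```

>>> send_rows --translation '[[0,0,0],[0,0,0],[0,0,0],[0,0,0],[0,0,0]]' --delta_rot '[[0,0,0],[0,0,0],[0,0,0],[0,0,0],[0,0,0]]' --fingers '[1,1,1,1,1]'

```text
t: 5.3
tcp_pos: [432.6, -97.6, 8.8]
ee_rot: [0.0, 0.166, 0.986, -0.0]
contact_force: [-0.7, -0.7, 3.8]
gripper_width: 42.3
grip_force: 30.1
```

>>> send_rows --translation '[[0,0,0.05],[0,0,0.12],[0,0,0.2],[0.02,0.1,0.25],[0.37,0.82,0.25],[0.37,0.82,0.25],[0.37,0.82,0.25],[0.37,0.82,0.25]]' --delta_rot '[[0,0,0],[0,0,0],[0,0,0],[0,0,0],[0,0,0],[0,0,0],[0,0,0],[0,0,0]]' --fingers '[1,1,1,1,1,1,1,1]'

```text
t: 6.1
tcp_pos: [528.3, 124.4, 108.6]
ee_rot: [-0.0, 0.166, 0.986, -0.0]
contact_force: [0.9, -1.7, -0.8]
gripper_width: 41.9
grip_force: 30.0
```

>>> send_rows --translation '[[0.128,0.265,-0.12],[0.128,0.265,-0.12],[0.128,0.265,-0.12],[0.128,0.265,-0.12],[0.128,0.265,-0.12],[0.128,0.265,-0.12]]' --delta_rot '[[0,0,0],[0,0,0],[0,0,0],[0,0,0],[0,0,0],[0,0,0]]' --fingers '[1,1,1,1,1,1]'

```text
t: 6.7
tcp_pos: [578.8, 227.4, 60.9]
ee_rot: [-0.0, 0.166, 0.986, -0.0]
contact_force: [0.2, -0.6, -0.6]
gripper_width: 42.0
grip_force: 30.0
```

```bash
python3 - <<'E' 2>&1 | tail -15
from h import *
s=read_state();print(s["t"],s["tcp_pos"],s["ee_rot"],s["gripper_width"])
im=save("scene","pics/s2.png"); im2=save("top","pics/t2.png")
for n in("scene","top"):
  for q in("round_blank","round_cavity"):
    for r in pinpoint(q,n)[:4]: print(n,q,round(r["p"],2),c2w(n,r["point"]).round(1),proj(n,c2w(n,r["point"])).round())
a=cv2.resize(im[210:330,150:310],None,fx=5,fy=5,interpolation=2)
b=cv2.resize(im2[170:290,130:290],None,fx=5,fy=5,interpolation=2)
cv2.imwrite("pics/s2c.png",a[:,:,::-1])
E
```

```text
6.7 [578.76259086 227.44436548  60.87363631] [-2.51659165e-04  1.65874820e-01  9.86146761e-01 -2.17429727e-04] 42.02053046615605
scene round_blank 0.7 [579.2 228.5  50.6] [230. 274.]
scene round_blank 0.62 [381.9   7.1  -1.4] [379. 299.]
scene round_blank 0.53 [ 533.8 -102.5   -2.3] [366. 260.]
scene round_blank 0.47 [ 641.6 -104.    -3.1] [337. 246.]
scene round_cavity 0.72 [580.6 234.1   9.7] [229. 292.]
scene round_cavity 0.51 [434.9 223.4   4.5] [272. 324.]
top round_blank 0.79 [ 539.2 -106.     1.3] [379. 262.]
top round_blank 0.6 [387.6   5.1   3.1] [317. 339.]
top round_blank 0.57 [ 645.9 -105.2   -2.7] [380. 209.]
```

View pics/s2c.png

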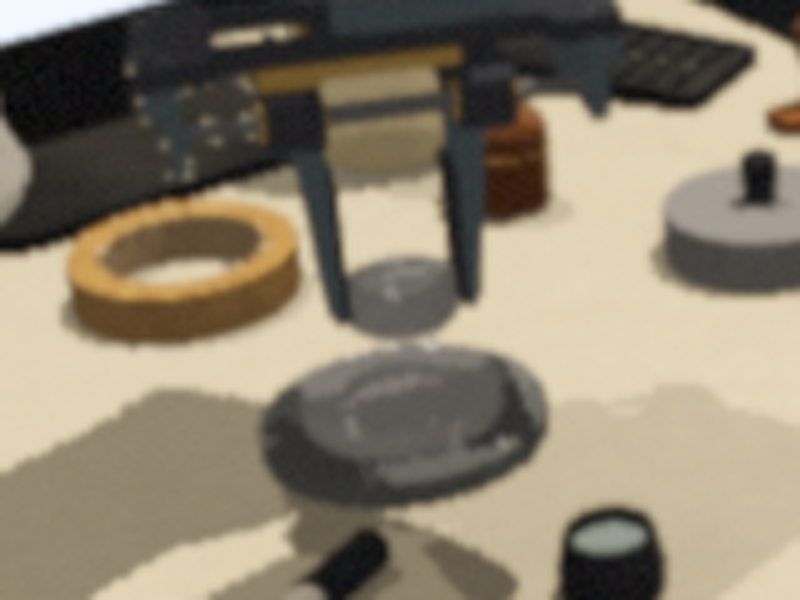

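The blank at crop (402,297) hangs level between the fingertips. It is above the die at (402,420), with the cavity at about (400,400). Next I measure the blank relative to the die in the scene camera.

```bash
cat >> h.py <<'E'
def one(n,q,P0):
    c=maskof(q,n,modcen(n,q,P0)[0])
    if not c: return None
    g=least_squares(lambda p:modcen(n,q,[p[0],p[1],P0[2]])[0]-c[0],P0[:2],diff_step=1e-3)
    return np.r_[g.x.round(2),c[1],round(modcen(n,q,P0)[1])]
X=np.array([.9450,-.3271]);Y=np.array([.3271,.9450])
E
python3 - <<'E'
from h import *
s=read_state();T=s["tcp_pos"]
for k in range(3):
    get_image("scene")
    b=one("scene","round_blank",[T[0],T[1],T[2]-8.9]); d=one("scene","round_die",[579,232,0])
    print(b,d, "tcp-blank",((T[:2]-b[:2])@X).round(2),((T[:2]-b[:2])@Y).round(2),"die-blank XY",((d-b)[:2]@X).round(2),((d-b)[:2]@Y).round(2))
get_image("top"); print(T,one("top","round_die",[580,231,0]))
m=[r["mask"] for r in outline_of("round_die","scene")][0]
im=get_image("scene").copy()
mb=[r["mask"] for r in outline_of("round_blank","scene")]
for q in mb+[m]:
    c,_=cv2.findContours(q.astype(np.uint8),0,1); cv2.drawContours(im,c,-1,(255,0,0),1)
# predicted rims
for P,r in(((T[0],T[1],T[2]-8.9),22),((T[0],T[1],T[2]+9.1),22)):
    for a in A: u=proj("scene",[P[0]+r*np.cos(a),P[1]+r*np.sin(a),P[2]]); im[int(round(u[1])),int(round(u[0]))]=(0,255,0)
cv2.imwrite("pics/s3.png",cv2.resize(im[210:330,150:310],None,fx=5,fy=5,interpolation=0)[:,:,::-1])
E
```

```text
[575.32 228.69 340.   344.  ] [ 578.33  231.45 1446.   1595.  ] tcp-blank 4.05 0.52 die-blank XY 1.94 3.59
[576.71 229.69 355.   344.  ] [ 577.94  230.3  1532.   1595.  ] tcp-blank 3.06 -0.88 die-blank XY 0.96 0.98
[575.77 229.18 321.   344.  ] [ 578.15  231.71 1554.   1595.  ] tcp-blank 3.78 -0.09 die-blank XY 1.42 3.17
[579.31645113 227.85804381  61.11683667] None
```

View pics/s3.png

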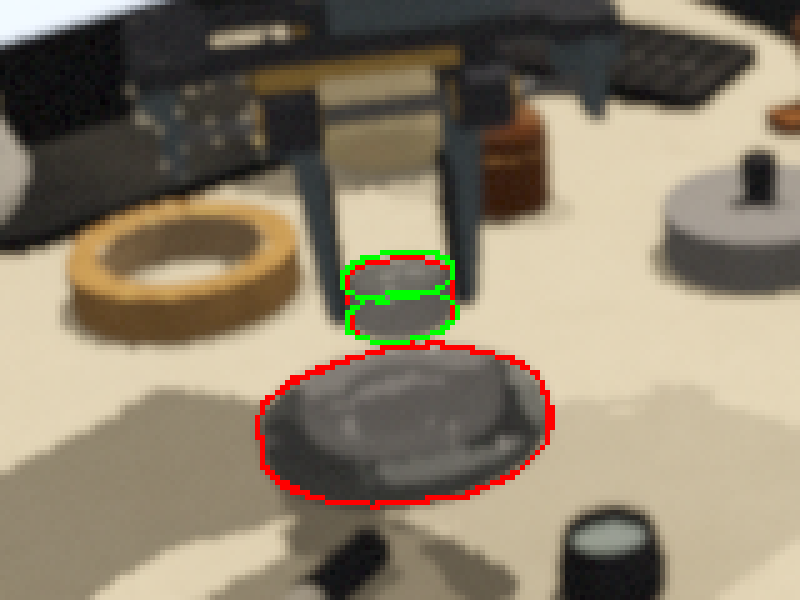

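>>> send_rows --translation '[[0.004,0.006,-0.03],[0.004,0.006,-0.06],[0.004,0.006,-0.065],[0.004,0.006,-0.065],[0.004,0.006,-0.065]]' --delta_rot '[[0,0,0],[0,0,0],[0,0,0],[0,0,0],[0,0,0]]' --fingers '[1,1,1,1,1]'

```text
t: 8.2
tcp_pos: [580.9, 230.7, 34.6]
ee_rot: [-0.0, 0.166, 0.986, -0.0]
contact_force: [0.6, -0.0, -1.4]
gripper_width: 42.3
grip_force: 30.0
```

Run:
```python
from h import *
s=read_state();T=s["tcp_pos"];print(s["t"],T,s["contact_force"])
B=[];D=[]
ims=[]
for k in range(6):
    ims.append(get_image("scene").astype(float))
    b=one("scene","round_blank",[T[0],T[1],T[2]-8.9]); d=one("scene","round_die",[579,232,0])
    if b is not None:B.append(b)
    if d is not None:D.append(d)
B=np.array(B);D=np.array(D);print(B.round(1));print(D.round(1)); db=np.median(D,0)[:2]-np.median(B,0)[:2]; print("die-blank",db@X,db@Y,"T-blank",(T[:2]-np.median(B,0)[:2])@X,(T[:2]-np.median(B,0)[:2])@Y)
im=np.mean(ims,0); np.save("avg.npy",im)
im=np.clip(im*1.5,0,255).astype(np.uint8)
cv2.imwrite("pics/s4.png",cv2.resize(im[255:315,190:270],None,fx=10,fy=10,interpolation=2)[:,:,::-1])
```

```text
8.2 [580.85086731 230.71739417  34.64339521] [ 0.59336564 -0.04294472 -1.38865291]
[[577.7 231.6 319.  344. ]
 [577.  232.  297.  344. ]
 [578.5 231.2 335.  344. ]
 [577.2 232.1 326.  344. ]
 [577.5 232.7 338.  344. ]
 [578.2 231.9 318.  344. ]]
[[ 569.2  235.6 1272.  1595. ]
 [ 570.4  234.6 1309.  1595. ]
 [ 569.6  236.2 1247.  1595. ]
 [ 569.5  235.6 1285.  1595. ]
 [ 569.2  235.  1269.  1595. ]
 [ 569.5  235.5 1227.  1595. ]]
die-blank -8.80207449999994 0.7575780000000196 T-blank 3.490883974892497 -0.08546181366827624
```

View pics/s4.png

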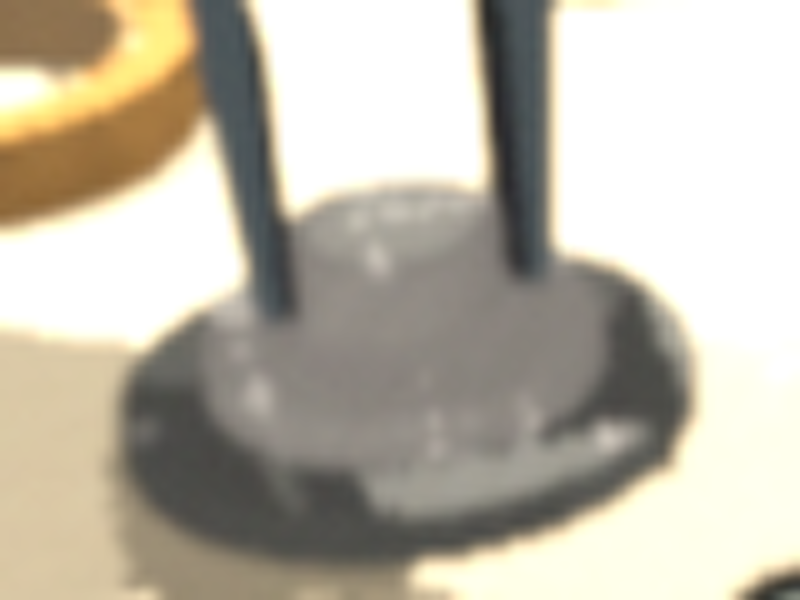

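The averaged view shows the blank at (395,290) centred over the die body at (405,360). Its offset to the die in the scene camera is about 0.5 mm, so I lower it with a force check.

>>> send_rows --translation '[[0,0,-0.005],[0,0,-0.01],[0,0,-0.012],[0,0,-0.014]]' --delta_rot '[[0,0,0],[0,0,0],[0,0,0],[0,0,0]]' --fingers '[1,1,1,1]'

```text
t: 9.5
tcp_pos: [580.8, 230.7, 29.0]
ee_rot: [-0.0, 0.166, 0.986, -0.0]
contact_force: [-0.6, 0.6, -2.4]
gripper_width: 42.0
grip_force: 30.0
```

>>> send_rows --translation '[[0,0,-0.003],[0,0,-0.006],[0,0,-0.006]]' --delta_rot '[[0,0,0],[0,0,0],[0,0,0]]' --fingers '[1,1,1]'

```text
t: 9.8
tcp_pos: [580.7, 230.7, 26.5]
ee_rot: [-0.0, 0.166, 0.986, -0.0]
contact_force: [-0.9, 0.4, -1.3]
gripper_width: 41.9
grip_force: 30.0
```

>>> send_rows --translation '[[0,0,-0.003],[0,0,-0.005],[0,0,-0.006],[0,0,-0.006]]' --delta_rot '[[0,0,0],[0,0,0],[0,0,0],[0,0,0]]' --fingers '[1,1,1,1]'

```text
t: 10.2
tcp_pos: [580.8, 230.7, 24.2]
ee_rot: [-0.0, 0.166, 0.986, -0.0]
contact_force: [-0.7, 1.2, -0.5]
gripper_width: 42.4
grip_force: 30.0
```

>>> send_rows --translation '[[0,0,0],[0,0,0],[0,0,0],[0,0,0.05],[0,0,0.15],[0,0,0.2],[0,0,0.2]]' --delta_rot '[[0,0,0],[0,0,0],[0,0,0],[0,0,0],[0,0,0],[0,0,0],[0,0,0]]' --fingers '[-0.4,-0.4,-0.4,-0.4,-0.4,-0.4,-0.4]'

```text
t: 10.9
tcp_pos: [582.7, 231.2, 107.5]
ee_rot: [0.002, 0.166, 0.986, 0.001]
contact_force: [0.3, -0.5, -0.3]
gripper_width: 63.7
grip_force: 0.0
```

>>> send_rows --translation '[[0.118,-0.53,0],[0.118,-0.53,0],[0.118,-0.53,0],[0.118,-0.53,0],[0.118,-0.53,0],[0.118,-0.53,0],[0.118,-0.53,0]]' --delta_rot '[[0,0,0],[0,0,0],[0,0,0],[0,0,0],[0,0,0],[0,0,0],[0,0,0]]' --fingers '[-0.4,-0.4,-0.4,-0.4,-0.4,-0.4,-0.4]'

```text
t: 11.6
tcp_pos: [627.6, 19.2, 103.7]
ee_rot: [-0.001, 0.166, 0.986, 0.0]
contact_force: [-0.4, -0.4, 0.1]
gripper_width: 63.9
grip_force: 0.0
```

Run:
```python
from h import *
s=read_state();T=s["tcp_pos"];print(s["t"],T)
ims=[]
for k in range(4):
    ims.append(get_image("scene").astype(float)); print("cover",one("scene","cover",[625,20,0]))
    for r in pinpoint("round_blank","scene"):
        w=c2w("scene",r["point"]); 
        if w[1]>150: print("pin",w.round(1),r["p"])
get_image("top")
for r in pinpoint("round_blank","top"):
        w=c2w("top",r["point"]); 
        if w[1]>150: print("pintop",w.round(1),r["p"])
print(one("top","round_blank",[581,231,15]),one("scene","round_blank",[578,232,15]))
im=np.clip(np.mean(ims,0)*1.4,0,255).astype(np.uint8)
cv2.imwrite("pics/s5.png",cv2.resize(im[215:315,190:330],None,fx=5,fy=5,interpolation=2)[:,:,::-1])
```

```text
11.6 [627.56099745  19.23127091 103.71737615]
cover [625.32  19.78 841.   957.  ]
pin [581.4 235.8  13. ] 0.79
cover [624.    20.65 940.   957.  ]
pin [577.9 234.8  -4.2] 0.67
pin [581.2 233.3  15.1] 0.6
cover [625.63  20.28 948.   957.  ]
pin [578.7 231.4  15.3] 0.6
cover [624.34  19.08 908.   957.  ]
pin [579.6 235.7  15.5] 0.75
pintop [584.7 231.8  16.9] 0.54
[583.61 241.31 153.   460.  ] [581.24 232.17 324.   346.  ]
```

View pics/s5.png

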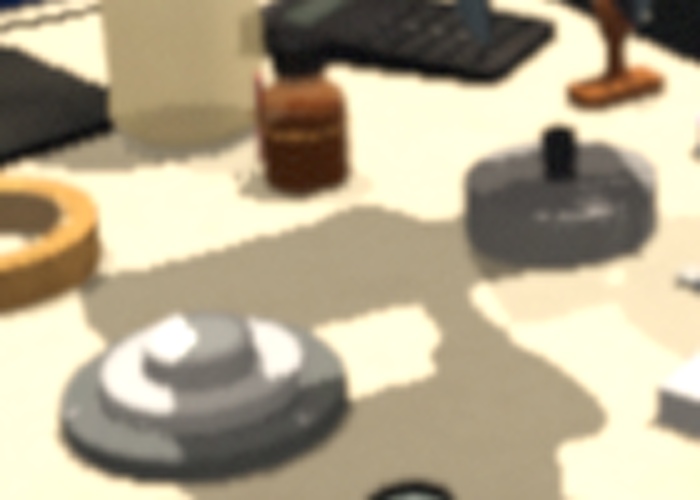

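The blank sits level in the die: its top is at (200,345), standing proud of the body. The cover and knob stand at (560,190), undisturbed. I descend on the knob.

>>> send_rows --translation '[[0.001,-0.001,-0.08],[0.001,-0.001,-0.15],[0.001,-0.001,-0.178],[0.001,-0.001,-0.178],[0.001,-0.001,-0.178],[0.001,-0.001,-0.178],[0.001,-0.001,-0.178],[0.001,-0.001,-0.178]]' --delta_rot '[[0,0,0],[0,0,0],[0,0,0],[0,0,0],[0,0,0],[0,0,0],[0,0,0],[0,0,0]]' --fingers '[-0.4,-0.4,-0.4,1,1,1,1,1]'

```text
t: 13.2
tcp_pos: [628.9, 18.3, 33.9]
ee_rot: [0.001, 0.166, 0.986, 0.0]
contact_force: [-0.2, 0.1, 0.2]
gripper_width: 26.8
grip_force: 0.0
```

>>> send_rows --translation '[[0,0,0],[0,0,0],[0,0,0],[0,0,0],[0,0,0]]' --delta_rot '[[0,0,0],[0,0,0],[0,0,0],[0,0,0],[0,0,0]]' --fingers '[1,1,1,1,1]'

```text
t: 13.7
tcp_pos: [628.6, 18.3, 33.5]
ee_rot: [0.0, 0.166, 0.986, 0.0]
contact_force: [-0.6, 0.8, 5.9]
gripper_width: 17.3
grip_force: 30.0
```

>>> send_rows --translation '[[0,0,0.04],[0,0,0.1],[0,0,0.16],[-0.03,0.12,0.16],[-0.119,0.53,0.16],[-0.119,0.53,0.16],[-0.119,0.53,0.16],[-0.119,0.53,0.16]]' --delta_rot '[[0,0,0],[0,0,0],[0,0,0],[0,0,0],[0,0,0],[0,0,0],[0,0,0],[0,0,0]]' --fingers '[1,1,1,1,1,1,1,1]'

```text
t: 14.5
tcp_pos: [579.3, 234.3, 97.0]
ee_rot: [-0.0, 0.164, 0.986, 0.0]
contact_force: [0.5, -0.3, -1.4]
gripper_width: 17.3
grip_force: 30.0
```

>>> send_rows --translation '[[0,0,0],[0,0,0]]' --delta_rot '[[0,0,0],[0,0,0]]' --fingers '[1,1]'

```text
t: 14.7
tcp_pos: [580.8, 230.0, 96.9]
ee_rot: [-0.0, 0.165, 0.986, -0.0]
contact_force: [-0.7, -1.0, -0.9]
gripper_width: 17.3
grip_force: 30.0
```

Run:
```python
from h import *
s=read_state();T=s["tcp_pos"];print(s["t"],T)
ims=[];C=[]
for k in range(4):
    ims.append(get_image("scene").astype(float)); c=one("scene","cover",[578,232,T[2]-33.5])
    if c is not None: C.append(c)
C=np.array(C);print(C); m=np.median(C,0)[:2]; d=np.array([578.05,231.6])-m; print("die-cover",d@X,d@Y)
im=np.clip(np.mean(ims,0)*1.4,0,255).astype(np.uint8)
cv2.imwrite("pics/s6.png",cv2.resize(im[205:325,160:320],None,fx=5,fy=5,interpolation=2)[:,:,::-1])
```

```text
14.7 [580.81301078 229.96283677  96.94101038]
[[ 573.76  233.35 1307.   1418.  ]
 [ 573.18  233.07 1281.   1418.  ]
 [ 572.76  232.86 1315.   1418.  ]
 [ 574.89  231.84 1330.   1418.  ]]
die-cover 4.774591499999934 0.20819299999996776
```

View pics/s6.png

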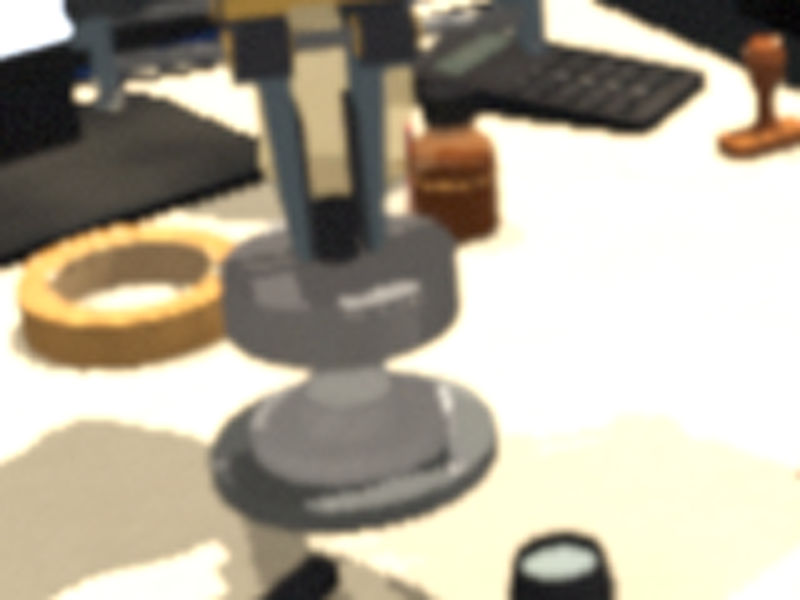

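The cover at crop (340,290) hangs level above the die at (353,450), with the blank's top still visible at (350,385). Lowering to just above the body.

>>> send_rows --translation '[[0.001,0.001,-0.03],[0.001,0.001,-0.07],[0.001,0.001,-0.085],[0.001,0.001,-0.085],[0.001,0.001,-0.085]]' --delta_rot '[[0,0,0],[0,0,0],[0,0,0],[0,0,0],[0,0,0]]' --fingers '[1,1,1,1,1]'

```text
t: 15.6
tcp_pos: [581.3, 230.8, 63.2]
ee_rot: [-0.0, 0.166, 0.986, -0.0]
contact_force: [-0.5, -0.1, -2.1]
gripper_width: 17.4
grip_force: 30.0
```

Run:
```python
from h import *
s=read_state();T=s["tcp_pos"];print(s["t"],T,s["contact_force"])
im=np.mean([get_image("scene").astype(float) for k in range(4)],0)
im=np.clip(cv2.resize(im[205:325,160:320],None,fx=5,fy=5,interpolation=2)*1.4,0,255).astype(np.uint8)
z=T[2]-33.5
def circ(c,r,z,col):
    p=np.array([(proj("scene",[c[0]+r*np.cos(a),c[1]+r*np.sin(a),z])-[160,205]+.5)*5 for a in A]); cv2.polylines(im,[np.round(p).astype(np.int32)],True,col,1)
c=np.array([578.05,231.6])
circ(c,58,12,(0,255,0));circ(c,58,0,(0,255,0));circ(c,46.5,z,(255,0,0));circ(c,46.5,z+27,(255,0,0))
cv2.imwrite("pics/s7.png",im[:,:,::-1])
```

```text
15.6 [581.34636435 230.7685872   63.1565237 ] [-0.46884985 -0.11745627 -2.0588938 ]
```

View pics/s7.png

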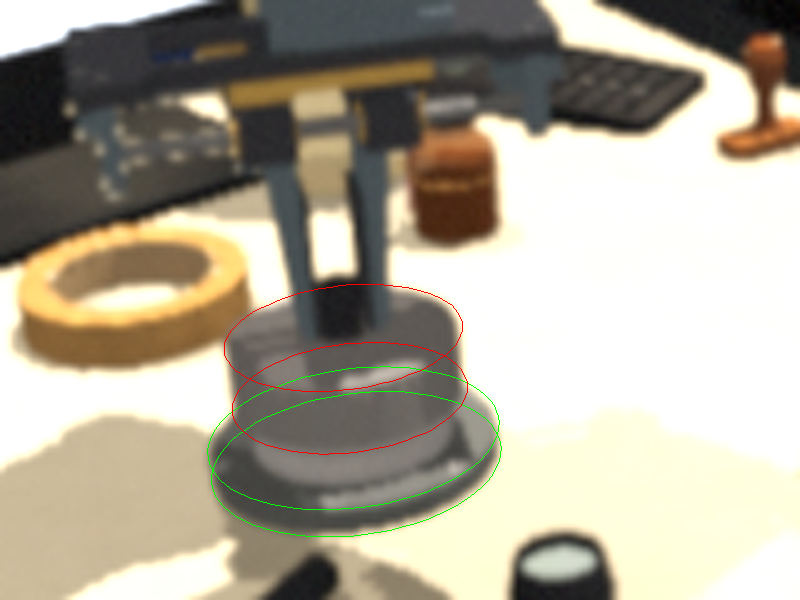

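The overlay shows the cover skirt (red, bottom at about y 453) concentric with the die flange (green) to within about 1 px. Next I lower it under force watch.

>>> send_rows --translation '[[0,0,-0.008],[0,0,-0.015],[0,0,-0.019],[0,0,-0.023]]' --delta_rot '[[0,0,0],[0,0,0],[0,0,0],[0,0,0]]' --fingers '[1,1,1,1]'

```text
t: 16.2
tcp_pos: [581.2, 230.7, 53.7]
ee_rot: [-0.0, 0.166, 0.986, -0.0]
contact_force: [-0.4, 0.3, -2.1]
gripper_width: 17.2
grip_force: 30.0
```

Lower edge at about 20 mm, with no contact force. Continuing to the flange (TCP about 45.5).

>>> send_rows --translation '[[0,0,-0.008],[0,0,-0.014],[0,0,-0.018],[0,0,-0.019],[0,0,-0.019]]' --delta_rot '[[0,0,0],[0,0,0],[0,0,0],[0,0,0],[0,0,0]]' --fingers '[1,1,1,1,1]'

```text
t: 16.7
tcp_pos: [581.2, 230.7, 46.2]
ee_rot: [-0.0, 0.166, 0.986, -0.0]
contact_force: [1.0, -0.0, -1.3]
gripper_width: 17.4
grip_force: 30.0
```

>>> send_rows --translation '[[0,0,-0.0015],[0,0,-0.0015],[0,0,-0.0015],[0,0,-0.0015],[0,0,-0.0015],[0,0,0.05],[0,0,0.15],[0,0,0.3]]' --delta_rot '[[0,0,0],[0,0,0],[0,0,0],[0,0,0],[0,0,0],[0,0,0],[0,0,0],[0,0,0]]' --fingers '[1,1,-0.4,-0.4,-0.4,-0.4,-0.4,-0.4]'

```text
t: 17.5
tcp_pos: [580.1, 230.4, 156.2]
ee_rot: [-0.002, 0.166, 0.986, -0.001]
contact_force: [-0.0, 0.4, -0.0]
gripper_width: 62.3
grip_force: 0.0
```

>>> send_rows --translation '[[0,-0.12,0.1],[0,-0.25,0.1],[0,-0.37,0.1],[0,-0.5,0.1],[0,-0.5,0.1],[0,-0.5,0.1]]' --delta_rot '[[0,0,0],[0,0,0],[0,0,0],[0,0,0],[0,0,0],[0,0,0]]' --fingers '[-0.4,-0.4,-0.4,-0.4,-0.4,-0.4]'

```text
t: 18.1
tcp_pos: [581.3, 28.9, 196.5]
ee_rot: [0.0, 0.167, 0.986, -0.0]
contact_force: [0.5, -0.3, -0.5]
gripper_width: 63.7
grip_force: 0.0
```

Run:
```python
from h import *
s=read_state();print(s["t"],s["tcp_pos"])
im=np.mean([get_image("scene").astype(float) for k in range(4)],0)
print([one("scene","cover",[578,232,12]) for k in range(1)]); get_image("top"); print(one("top","cover",[582,231,12]))
im=np.clip(im*1.4,0,255).astype(np.uint8)
cv2.imwrite("pics/s8.png",cv2.resize(im[205:325,160:320],None,fx=5,fy=5,interpolation=2)[:,:,::-1])
```

```text
18.1 [581.26281158  28.85408831 196.46202716]
[array([ 576.87,  232.06, 1389.  , 1413.  ])]
None
```

View pics/s8.png

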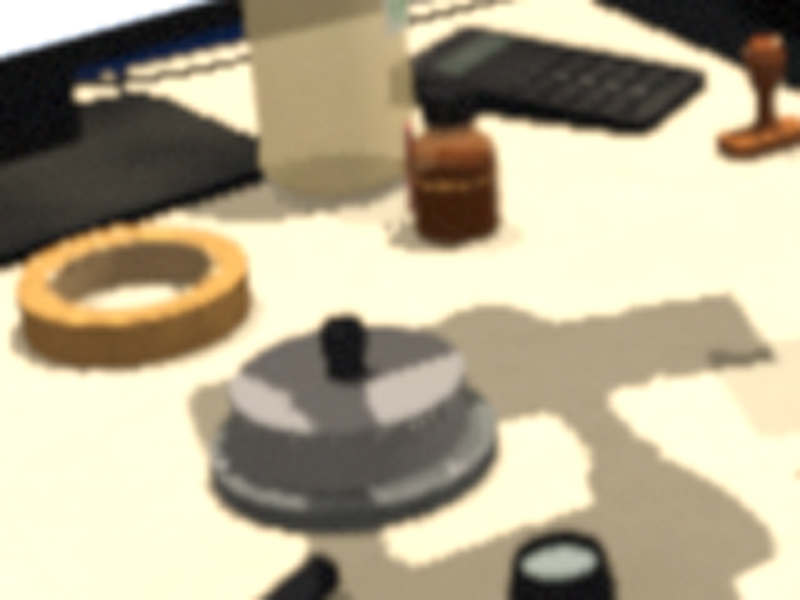

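The cover at (345,420) sits level, with its skirt all the way down on the flange and the knob up. The gripper is well clear, so I hand in.

```bash
python3 -c "
from workcell import *
print(hand_in())"
```

```text
the job is handed in; nothing more can be done
None
```

The round blank is in the round die and the cover is down on its flange, with both looking level and seated in the last pictures; I handed the job in after about 18 of the 48 s, and no verdict came back.

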